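Open the latched guard gate of a bench tester

TASK

Open the guard of the small bench tester: ease the gate inwards against its spring to free the latch bar from under the hooked lip of its catch, lift the bar by its upright lug clear over the catch, and swing the gate wide open, about square to the front. Be gentle with the catch, never forcing or wrenching the bar against it, leave the bar hanging down and the gate standing open by itself, and do not disturb the other things on the bench or in the guard.

Things in the scene. Friction and masses are not known exactly. Their poses are not given: they have to be found in the camera images.
- guard: Clear box with aluminium frame on a grey base, 240 deep (x) x 270 wide (y) x 190 mm high, fixed; flat clear roof, top at 185 mm. Origin: centre of its underside. Its own -x side is the front with the gate (faces roughly world -y: yaw about 90 degrees); hinge at its own -y end, latch at its +y end. Post beside the latch: top at 190 mm.
- gate_hinge (a point): Point on the gate's upright hinge axis, 215 mm above the table (height of the lug's grip point), at (-100, -100) mm in the guard's own x, y. Its axes are the gate's: y runs from the hinge along the gate to its free edge, -x is the side the gate opens to, z up. When shut they are parallel to the guard's.
- gate (a joint): Gate angle, rad: 0 shut; grows to 1.75 (stop) as it swings out, counter-clockwise from above; about -0.033 pushed in until the bar meets the catch's back plate. Framed clear panel 180 wide, 160 high, 14 mm thick, 0.6 kg; stiffish hinge, stays where left. A sprung buffer presses it outwards near shut (about 6 N felt at the lug when shut, 10 N pushed in, nothing beyond 0.04 rad).
- bar (a joint): Latch bar angle, rad: 0 = level, down, resting on a stop on the gate; grows as the lug is lifted, to a stop at 0.42. Falls back by its own weight (about 0.16 kg). To pass over the catch it needs 0.21 or more; 0.25 to 0.35 is comfortable.
- bar_pivot (a point): Pivot of the latch bar on the front of the gate, 175 mm above the table, 75 mm from the hinge along the gate and 17 mm in front of the gate's middle plane; pivot axis square to the gate. The steel bar (142 long, 14 high, 10 mm thick) runs from it to the free edge; its nose ends 133 mm from the pivot, 58 mm beyond the lug's middle. Axes as the bar's.
- lug (a point): Grip point of the lug: plain upright steel plate on the bar, 26 wide along the gate, 12 mm thick across it, top at 238 mm, 56 mm above the bar. The point is in its middle, 23 mm below its top; 75 mm along the bar from the pivot and 40 mm above it. Best pinched from above, fingers closing across the gate. Axes are the bar's: x square to the gate (-x outwards), y along the bar to the nose.
- catch: Dark steel hooked catch on the latch post, 15 mm wide, top at 190 mm, middle 195 mm from the hinge. Origin: 1 mm under the resting bar, mid-thickness; axes as the guard's. Its front lip's turned-in top, 6 mm thick, hangs 2.5 mm above the bar, 4 mm over its front. 6.5 mm behind the bar is a rigid back plate: at the lug, push in over 3 mm to free the bar; plate met at 5 mm. Over 25 N harms it.
- ref_block: Steel disc 44 across, 16 mm high, loose on the guard's roof towards the back. Leave alone.
- sample: Brass disc 28 across, 12 mm high, loose on the anvil inside the guard. Leave alone.
- carton: Closed cardboard box 90 x 130 x 45 mm on the bench. Leave alone.
- jar: Clear jar 56 across, 70 mm high. Leave alone.
- driver: Screwdriver lying on the bench. Leave alone.
- tray: Grey open tray 140 x 100 x 30 mm. Leave alone.
- brush: Brush lying on the bench. Leave alone.

How it is judged:
On the way, in this order (a step that is already met when the one before it is completed fails the run):
1. the bar is lifted at least 0.17 rad while the gate is still within 0.12 rad of shut (value of joint bar above 0.17 rad and value of joint gate below 0.12 rad), for 0.05 s.
2. the gate is swung out past 0.6 rad (value of joint gate above 0.6 rad), for 0.05 s.
At the end, for the whole second after the job is handed in: The gate stands still, open by more than 1.2 rad (about 70 degrees), with the latch bar hanging down on the gate (below 0.06 rad) (value of joint gate above 1.2 rad and value of joint bar below 0.06 rad and velocity of joint gate between -0.05 and 0.05 rad/s); the robot touches nothing.
It fails at once if the catch is loaded with more than 25 N (contact force between catch and anything else above 25 N).
It fails at once if one of the other things is moved by more than 25 mm (distance of any of ref_block, sample, carton, jar, driver, tray, brush from where it was at the start of the episode above 0.025 m).
It also fails if it takes over 53 s, if anything falls off the work surface, if the arm or the gripper's body presses on something with over 40 N, if the wrist force passes 120 N, or if a joint passes its speed limit or range.

ROBOT

A 6-joint arm with a two-finger parallel gripper is mounted at the origin on the work surface. World frame = base frame: x ahead of the robot, y to its left, z up, the work surface at z = 0. Lengths are in m, angles in rad, forces in N, time in s.
With the tool pointing down it reaches from about 0.325 to 0.9 m from the base axis. Payload 3.5 kg.
Tool frame: the origin (TCP) lies between the finger pads; the fingertips stand 19 mm ahead of it and the grasp point (between the pads) is the TCP; z points along the fingers, y is the direction in which the jaws open and shut (so a half turn about z gives the same grasp; the last joint's range is limited). The gripper opens to 85 mm and grips with 20 to 120 N. Pads are 22 mm wide; open, the fingers measure 114 mm over their backs; the gripper's body (76 mm by 85 mm) begins 54 mm behind the grasp point. The pads swing forward as they close: fully open they stand 13 mm farther back than shut.
Start: joints at [1.102, 0.276, -0.026, 1.268, 0, 1.467], TCP at [0.224, 0.584, 0.25] pointing down, gripper open.
Joint ranges: [-3.12, 3.12], [-0.85, 1.88], [-1.08, 1.24], [-1.95, 2.15], [-1.57, 1.53], [-3.14, 3.14]. Speed limits (rad/s): [2.57, 2.57, 3.14, 3.14, 3.14, 3.14].

INTERFACE

Orientations are given as a unit quaternion [x, y, z, w].
In Python, from plant import robot gives the robot as it stands. The module is installed in compiled form; this text tells all that it offers.
- The arm moves only by the tool arm_command, never from a script. Its argument "targets" is a list that holds one entry, the list of rows, each a list of 6 numbers: the shift along the tool's x, y, z in m, then the turn, a rotation vector about the tool's x, y, z in rad. In form: [[[tx, ty, tz, wx, wy, wz], ...]]. A call has 1 to 12 rows; each row is the pose to reach, as a shift and turn from the pose measured when the call began, along the tool's axes at that moment; what a row does not reach only later rows make up. A row lasts 1/10 s, in which the tool goes at most 50 mm and 8.59 degrees, less where a joint would pass 70% of its speed; a pose out of reach is approached as far as the arm can. A call with a gripper value outside its range is refused whole. "hand" is the opening in per cent of the stroke, from 0 (shut) to 100 (fully open), set as the call begins (left out, the last holds). The fingers move at their own pace and stop on an object; "squeeze" is the grip in N (left out, the last holds). Time passes only in rows, so rows that repeat a pose let the fingers close. It gives the time, the measured TCP pose, the force and the opening at its end, in the units of the state.
- robot.read_state(): the state, without advancing time (a new reading comes with each control period).
- robot.grab_frame(name): name is "scene" or "top" or "wrist"; returns a dict with "image" (384x512x3 uint8, red, green, blue), "fov_y" (degrees; the focal length in pixels is half the picture's height over the tangent of half this angle, whatever the lens; pixels are square), "cx", "cy" (the principal point, pixels), "k1" (the pictures are not rectified: a ray, as slopes to the right and down, at radius r is drawn at 1 + k1 r^2 times it, then the intrinsics apply), "rvec" (rotation vector, rad) and "tvec" (3), from world to camera coordinates, as OpenCV has them; the wrist camera has in their place "mount" (4x4, takes a point from camera to tool coordinates, whose origin is the TCP and whose axes are the flange's). Camera axes: x right, y down, z forward; pixel columns grow to the right and rows downward; lengths in m; the calibration is good to about 2 mm. A picture is of the moment at which its call begins: read the wrist's pose just before it. There is no depth.
- robot.sign_off(): hands the job in, once; it reports no verdict.
The state is a dict: "time_s": time; "joint_positions": joint angles; "joint_velocities": joint speeds; "effort": joint torques, N m; "tool_pos": TCP position; "ee_rot": TCP orientation; "contact_force": force on the tool from outside, world axes, zero at the start; "moment": the same for the moment, N m; "width": finger opening in m.
Only numpy, scipy, OpenCV 4.12 (cv2) and the standard library are available. Lean on these libraries where they do the work, as an engineer would, in place of code of your own. Each camera call takes 0.05 s, during which the arm holds its last target.

## Working session

There is one attempt and no reset: what is moved stays moved. The work goes in short steps, Python scripts to look and compute and a tool call to move; the robot and the scene stay as the last step left them, time stands still between calls to the robot, and variables do not carry over. Pictures are saved under pics/ and viewed, and the job is handed in when it is done.

Besides the shell and the picture viewer there is one more tool, called as name(argument=value, ...) on one line, values as JSON. arm_command: Moves the arm, as the interface text tells. Its arguments: {"type":"object","properties":{"targets":{"type":"array"},"hand":{"type":"number"},"squeeze":{"type":"number"}},"required":["targets"]}

```bash
mkdir -p pics; cat > h.py <<'E'
import numpy as np, cv2, pickle
from plant import robot
from scipy.spatial.transform import Rotation as R
def K(f):
    fl=192/np.tan(np.radians(f["fov_y"])/2); return np.array([[fl,0,f["cx"]],[0,fl,f["cy"]],[0,0,1]])
def ext(f,s=None):
    if "rvec" in f: 
        return np.array(f["rvec"],float).ravel(),np.array(f["tvec"],float).ravel()
    T=np.eye(4);T[:3,:3]=R.from_quat(s["ee_rot"]).as_matrix();T[:3,3]=s["tool_pos"]
    W=np.linalg.inv(T@np.array(f["mount"])); return R.from_matrix(W[:3,:3]).as_rotvec(),W[:3,3]
def proj(P,f,s=None):
    r,t=ext(f,s); return cv2.projectPoints(np.array(P,float).reshape(-1,1,3),r,t,K(f),np.array([f["k1"],0,0,0.]))[0].reshape(-1,2)
def ray(uv,f,s=None):
    r,t=ext(f,s); n=cv2.undistortPoints(np.array(uv,float).reshape(-1,1,2),K(f),np.array([f["k1"],0,0,0.])).reshape(-1,2)
    M=R.from_rotvec(r).as_matrix(); d=np.c_[n,np.ones(len(n))]@M; return -M.T@t,d
def atz(uv,z,f,s=None):
    c,d=ray(uv,f,s); return c+d*((z-c[2])/d[:,2])[:,None]
def grab(n,tag):
    s=robot.read_state(); f=robot.grab_frame(n); pickle.dump((s,f),open(f"pics/{tag}.pkl","wb")); cv2.imwrite(f"pics/{tag}.png",f["image"][:,:,::-1]); return s,f
def load(tag): return pickle.load(open(f"pics/{tag}.pkl","rb"))
def crop(tag,x0,y0,x1,y1,k,out):
    im=cv2.imread(f"pics/{tag}.png")[y0:y1,x0:x1]; cv2.imwrite(f"pics/{out}.png",cv2.resize(im,None,fx=k,fy=k,interpolation=cv2.INTER_CUBIC))
E
python3 - <<'E'
from h import *
for n in ["scene","top","wrist"]:
    s,f=grab(n,n+"0"); print(n,{k:v for k,v in f.items() if k!="image"})
print(s)
a=[cv2.imread(f"pics/{n}0.png") for n in ["scene","top","wrist"]]
E
```

```text
scene {'fov_y': 49.55905127414766, 'cx': 256.20912219355864, 'cy': 186.75990365943042, 'k1': 0.038435614244081484, 'rvec': array([ 2.1721238 ,  0.72772488, -0.31971194]), 'tvec': array([-0.36413723, -0.16559584,  1.56418819])}
top {'fov_y': 50.61295631742904, 'cx': 263.93560618992683, 'cy': 189.9261587617349, 'k1': -0.11897227505883361, 'rvec': array([ 2.20543744, -2.19064809,  0.09629104]), 'tvec': array([-0.10914006,  0.5566071 ,  1.11320224])}
wrist {'fov_y': 62.44382345724042, 'cx': 258.330574635436, 'cy': 186.7053595321604, 'k1': 0.008060251440578318, 'mount': array([[ 5.27370049e-04, -9.46893528e-01, -3.21546838e-01,
         8.28941146e-02],
       [ 9.99999728e-01,  6.65248304e-04, -3.18925259e-04,
         4.57240962e-04],
       [ 5.15896752e-04, -3.21546582e-01,  9.46893621e-01,
        -1.23681276e-01],
       [ 0.00000000e+00,  0.00000000e+00,  0.00000000e+00,
         1.00000000e+00]])}
{'time_s': 0.1, 'joint_positions': array([ 1.10163081e+00,  2.77081673e-01, -2.77322434e-02,  1.26800462e+00,
        2.83134083e-06,  1.46742212e+00]), 'joint_velocities': array([ 5.95661927e-04, -3.26098939e-04,  4.00033565e-03, -7.50524810e-04,
        4.90017331e-04,  1.50364174e-05]), 'effort': array([ 5.24301959e-04, -4.46709466e+01,  2.96128678e+01,  8.46155221e-03,
       -8.31264947e-05,  2.54464013e-06]), 'tool_pos': array([0.22324769, 0.58305921, 0.24926153]), 'ee_rot': array([ 1.81877597e-01,  9.83320659e-01, -9.69555451e-04, -2.86869201e-04]), 'contact_force': array([-0.83904205, -0.6841197 , -0.91385511]), 'moment': array([-0.06310122, -0.05753355,  0.01689076]), 'width': 0.08528900338362624}
```

View pics/scene0.png

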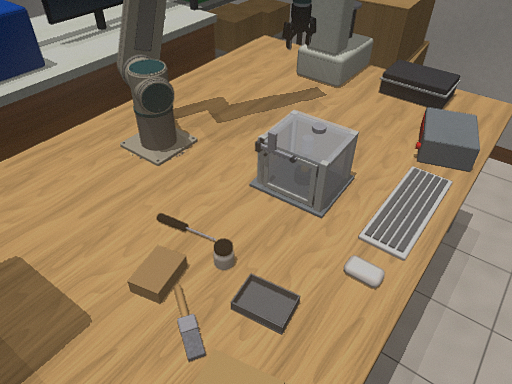

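View pics/top0.png

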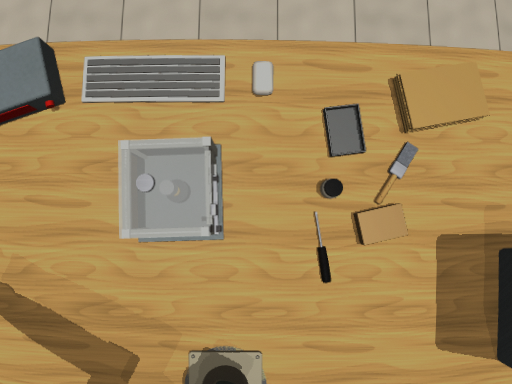

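View pics/wrist0.png

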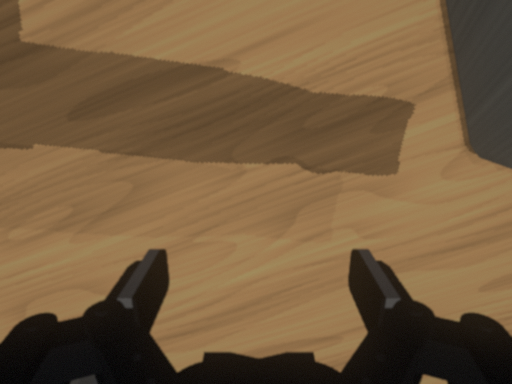

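```bash
python3 - <<'E'
from h import *
crop("top0",110,125,240,250,6,"topc"); crop("scene0",240,100,370,220,6,"scenec")
s,f=load("top0"); print(atz([[222,239],[222,145],[140,241]],0.0,f)); print(atz([[119,238],[120,140],[212,137]],.185,f))
E
```

```text
[[0.41917299 0.01154327 0.        ]
 [0.68651671 0.01494122 0.        ]
 [0.41098647 0.2445481  0.        ]]
[[0.42884725 0.24327817 0.185     ]
 [0.66506522 0.24788535 0.185     ]
 [0.67299209 0.02382202 0.185     ]]
```

View pics/topc.png

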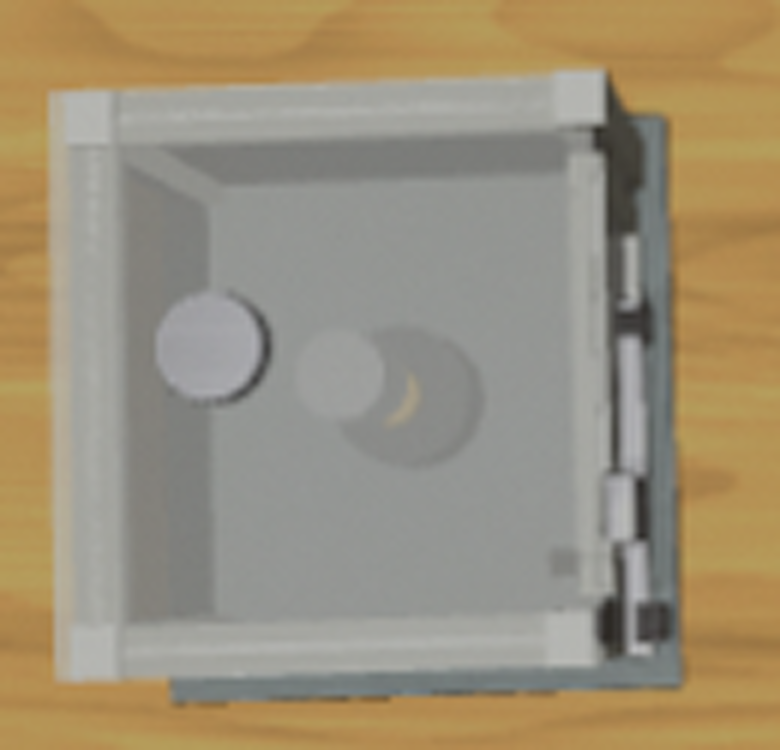

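View pics/scenec.png

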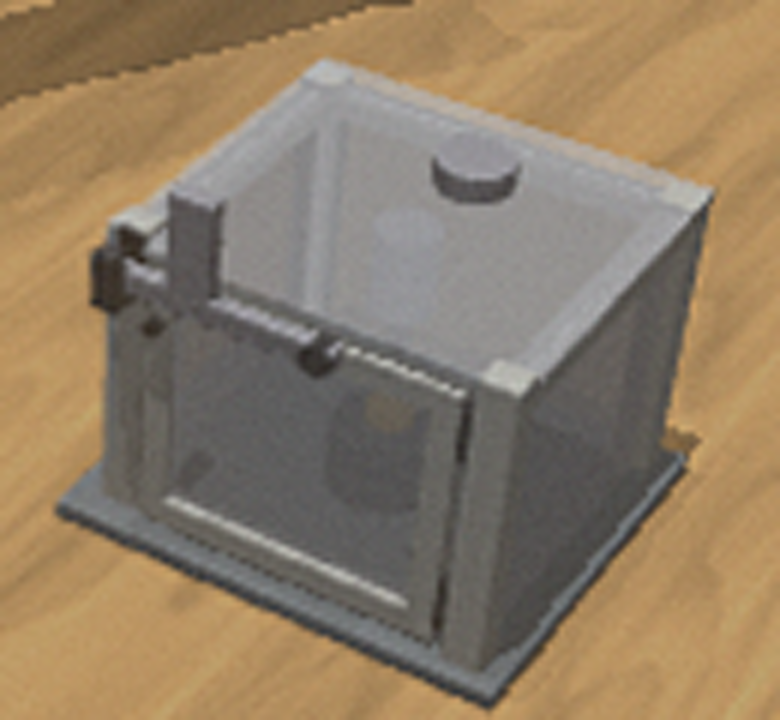

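```bash
python3 - <<'E'
from h import *
from scipy.optimize import least_squares
_,t=load("top0");_,s=load("scene0")
T=lambda u,v:(u/6+110-.42,v/6+125-.42); S=lambda u,v:(u/6+240-.42,v/6+100-.42)
mm=lambda *a:np.array(a)/1000.
obs=[(t,T(619,507),mm(-117,50,238)),(s,S(196,194),mm(-117,50,238)),
(t,T(682,688),mm(-120,135,5)),(t,T(665,117),mm(-120,-135,5)),(t,T(172,703),mm(120,135,0)),
(s,S(58,512),mm(-120,135,4)),(s,S(490,705),mm(-120,-135,4)),(s,S(687,460),mm(120,-135,4)),
(t,T(638,655),mm(-117,108,182)),
]
def W(p,P):
    c,n=np.cos(p[2]),np.sin(p[2]); return np.array([p[0]+c*P[0]-n*P[1],p[1]+n*P[0]+c*P[1],P[2]])
def res(p): return np.concatenate([(proj(W(p,P),f)[0]-uv) for f,uv,P in obs])
r=least_squares(res,[.55,.13,np.pi/2],loss="soft_l1",x_scale=[.1,.1,.1]);print(r.x,np.degrees(r.x[2]));print(res(r.x).reshape(-1,2).round(1))
p=r.x
print("lug",W(p,mm(-117,50,215)),"hinge",W(p,mm(-100,-100,215)))
# triangulate lug alone
A=[ray([o[1]],o[0]) for o in obs[:2]]
M=sum(np.eye(3)-np.outer(d,d) for c,d in [(c,d[0]/np.linalg.norm(d[0])) for c,d in A]); b=sum((np.eye(3)-np.outer(d,d))@c for c,d in [(c,d[0]/np.linalg.norm(d[0])) for c,d in A])
print("lugtop tri",np.linalg.solve(M,b), "expected",W(p,mm(-117,50,238)))
E
```

```text
[0.54671778 0.13296068 1.60894373] 92.18568511912797
[[-0.1 -1. ]
 [ 1.3 -0.1]
 [-0.1  0.9]
 [ 0.3  0.7]
 [ 0.6  0.6]
 [-0.7 -0.8]
 [-0.1 -0. ]
 [ 0.1  0.5]
 [-0.2 -0.7]]
lug [0.50121632 0.01413889 0.215     ] hinge [0.65045884 0.03684725 0.215     ]
lugtop tri [0.49829161 0.01340417 0.23685914] expected [0.50121632 0.01413889 0.238     ]
```

```bash
cat >> h.py <<'E'
def pose(yaw_x,tilt=0):
    # tool down, tool x heading yaw_x (rad)
    x=np.array([np.cos(yaw_x),np.sin(yaw_x),0]);z=np.array([0,0,-1.]);y=np.cross(z,x)
    return R.from_matrix(np.c_[x,y,z])
def rel(p,Rt,s=None):
    s=s or robot.read_state(); R0=R.from_quat(s["ee_rot"])
    return np.r_[R0.inv().apply(np.array(p)-s["tool_pos"]),(R0.inv()*Rt).as_rotvec()].round(4)
E
python3 - <<'E'
from h import *
print(rel([.49,.016,.33],pose(np.radians(182.2))))
E
```

```text
[-0.4519 -0.4343 -0.0799 -0.0017 -0.0005 -0.4042]
```

arm_command(targets=[[[-0.02,-0.02,-0.04,0,0,-0.02],[-0.05,-0.05,-0.08,0,0,-0.06],[-0.08,-0.077,-0.08,0,0,-0.1],[-0.113,-0.109,-0.08,0,0,-0.15],[-0.147,-0.141,-0.08,0,0,-0.2],[-0.181,-0.174,-0.08,0,0,-0.25],[-0.215,-0.207,-0.08,0,0,-0.3],[-0.249,-0.239,-0.08,0,0,-0.35],[-0.283,-0.272,-0.08,0,0,-0.38],[-0.317,-0.305,-0.08,0,0,-0.4],[-0.351,-0.337,-0.08,0,0,-0.404],[-0.385,-0.37,-0.08,0,0,-0.404]]])

```text
time_s: 1.35
tool_pos: [0.4508, 0.0982, 0.3299]
ee_rot: [-0.019, 1.0, -0.001, -0.0]
contact_force: [1.0, 1.0, -0.0]
width: 0.0855
```

```bash
python3 - <<'E'
from h import *
print(rel([.49,.016,.33],pose(np.radians(182.2)))); print(robot.read_state()["tool_pos"])
E
```

```text
[-0.036  -0.0836 -0.     -0.0013 -0.0007 -0.0001]
[0.45079416 0.09818313 0.32986394]
```

arm_command(targets=[[[-0.02,-0.045,0,0,0,0],[-0.036,-0.084,0,0,0,0],[-0.036,-0.084,0,0,0,0],[-0.036,-0.084,0,0,0,0],[-0.036,-0.084,0,0,0,0]]])

```text
time_s: 1.85
tool_pos: [0.4894, 0.0163, 0.3297]
ee_rot: [-0.019, 1.0, -0.0, -0.001]
contact_force: [-0.5, -0.2, -0.2]
width: 0.0856
```

```bash
python3 - <<'E'
from h import *
s,f=grab("wrist","w1"); print(s["tool_pos"],s["contact_force"],s["joint_positions"])
E
```

```text
[0.48937617 0.01629304 0.32967   ] [-0.54082163 -0.21966278 -0.16936642] [-9.82421426e-02  2.44886142e-03 -1.78105294e-01  1.39179296e+00
 -1.04870273e-03 -1.37132821e-01]
```

View pics/w1.png

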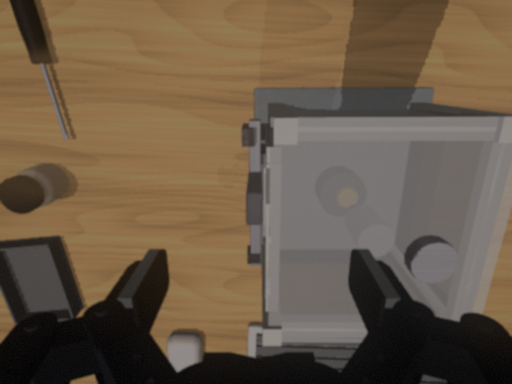

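```bash
python3 - <<'E'
from h import *
crop("w1",225,75,335,275,4,"w1a"); crop("w1",235,110,295,270,5,"w1b")
E
```

```text
(no output)
```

View pics/w1b.png

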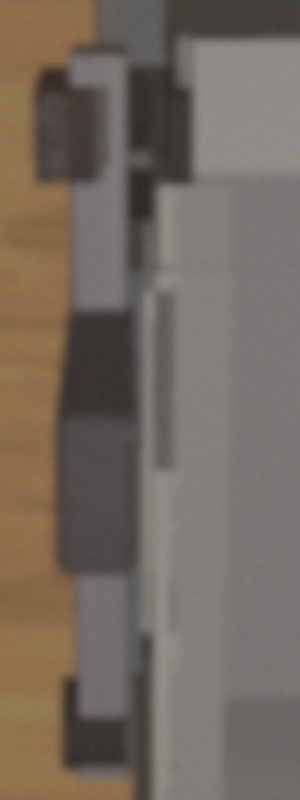

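```bash
python3 - <<'E'
from h import *
s,f=load("w1"); C=lambda u,v:(u/5+235-.4,v/5+110-.4)
P=atz([C(60,415),C(135,415),C(60,573),C(136,573)],.238,f,s);print(P,P.mean(0))
Q=atz([C(68,312),C(131,310)],.182,f,s);print(Q)
print("bar edges",atz([C(76,310),C(130,310),C(79,715),C(126,715),C(75,60),C(128,60)],.182,f,s))
g=load("w1")[1]
# front top roof edge / corners
E
```

```text
[[0.4844203  0.00789523 0.238     ]
 [0.48399046 0.01872531 0.238     ]
 [0.50951205 0.0085882  0.238     ]
 [0.50906057 0.01994637 0.238     ]] [0.49674585 0.01378878 0.238     ]
[[0.48503019 0.00733227 0.182     ]
 [0.48421584 0.01853025 0.182     ]]
bar edges [[0.48460382 0.00874483 0.182     ]
 [0.48422289 0.01835234 0.182     ]
 [0.56638255 0.01185123 0.182     ]
 [0.56601881 0.02098649 0.182     ]
 [0.44071288 0.00722554 0.182     ]
 [0.44035853 0.01618256 0.182     ]]
```

```bash
python3 - <<'E'
from h import *
print(rel([.497,.0148,.216],pose(np.radians(182.2))))
E
```

```text
[-0.0077 -0.002   0.1138 -0.001  -0.0013  0.0014]
```

arm_command(targets=[[[-0.007,-0.002,0.015,0,0,0],[-0.008,-0.002,0.04,0,0,0],[-0.008,-0.002,0.065,-0.001,-0.001,0.001],[-0.008,-0.002,0.085,-0.001,-0.001,0.001],[-0.008,-0.002,0.1,-0.001,-0.001,0.001],[-0.008,-0.002,0.11,-0.001,-0.001,0.001],[-0.008,-0.002,0.114,-0.001,-0.001,0.001],[-0.008,-0.002,0.114,-0.001,-0.001,0.001],[-0.008,-0.002,0.114,-0.001,-0.001,0.001]]], hand=40, squeeze=20)

```text
time_s: 2.8
tool_pos: [0.4978, 0.0151, 0.2167]
ee_rot: [-0.02, 1.0, -0.0, 0.001]
contact_force: [-0.4, -0.1, -0.0]
width: 0.0342
```

```bash
python3 - <<'E'
from h import *
s,f=grab("wrist","w2"); print(s["tool_pos"],s["contact_force"],s["width"]); crop("w2",130,100,400,380,2.5,"w2a")
print(rel([.497,.0148,.216],pose(np.radians(182.2))))
E
```

```text
[0.49782971 0.01508391 0.21666265] [-0.36330309 -0.09173626 -0.04479893] 0.03418062682765976
[ 0.001  -0.0001  0.0008 -0.0002  0.0016  0.0007]
```

View pics/w2a.png

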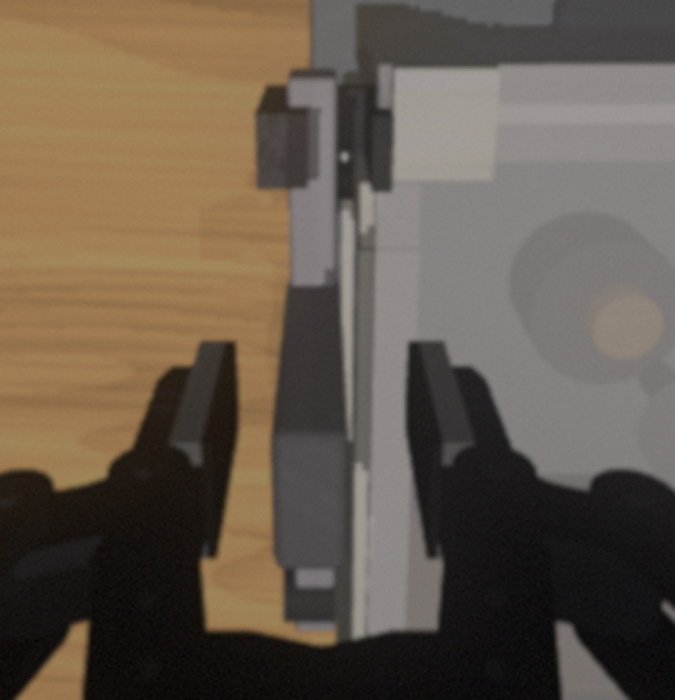

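arm_command(targets=[[[0,0,0,0,0,0],[0,0,0,0,0,0],[0,0,0,0,0,0],[0,0,0,0,0,0]]], hand=12, squeeze=30)

```text
time_s: 3.25
tool_pos: [0.4987, 0.0136, 0.2179]
ee_rot: [-0.019, 1.0, -0.002, 0.002]
contact_force: [-0.4, -5.1, 2.4]
width: 0.0115
```

```bash
python3 - <<'E'
from h import *
s=robot.read_state(); print(s["tool_pos"],s["contact_force"],s["width"])
E
```

```text
[0.49868853 0.01359687 0.21785799] [-0.44974855 -5.06970922  2.40870786] 0.011543473715153456
```

arm_command(targets=[[[0,0.001,0,0,0,0],[0,0.002,0,0,0,0.01],[0,0.003,0,0,0,0.015],[0,0.003,0,0,0,0.015],[0,0.003,0,0,0,0.015]]], hand=0, squeeze=40)

```text
time_s: 3.75
tool_pos: [0.4984, 0.0155, 0.2179]
ee_rot: [-0.011, 1.0, -0.003, 0.001]
contact_force: [-1.5, -5.7, 0.4]
width: 0.0112
```

```bash
python3 - <<'E'
from h import *
s,f=grab("wrist","w3"); print(s["tool_pos"],s["contact_force"],s["moment"],s["width"]); crop("w3",200,100,320,240,5,"w3a")
E
```

```text
[0.49840237 0.01554534 0.21788293] [-1.48172456 -5.67163211  0.43767625] [-0.70758812  0.16136784  0.18735871] 0.011211861735921091
```

View pics/w3a.png

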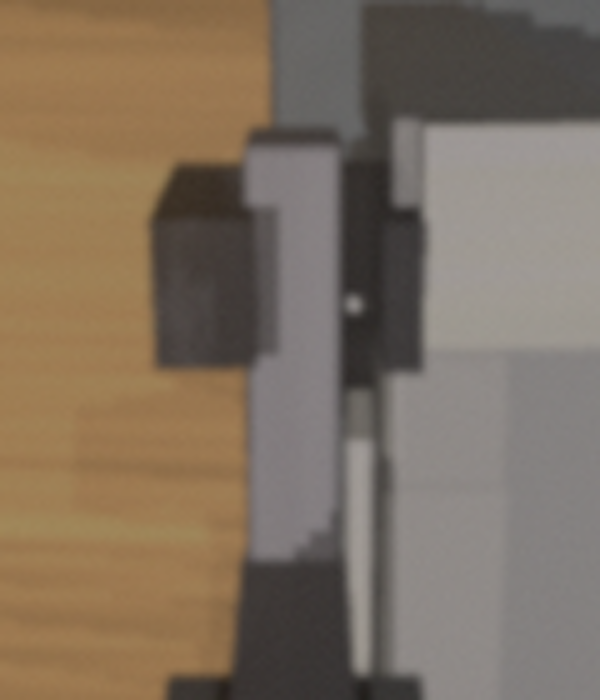

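```bash
python3 - <<'E'
from h import *
n=np.array([-.038,.999])
def own(tag,u,v,z):
    s,f=load(tag);P=atz([(u,v)],z,f,s)[0];return round(1000*float((P[:2]-[.497,.0138])@n),2), P.round(4)
D=lambda u,v:(u/5+200-.4,v/5+100-.4); C=lambda u,v:(u/2.5+130-.3,v/2.5+100-.3); B=lambda u,v:(u/5+235-.4,v/5+110-.4)
for nm,t,F,pts in [("w1","w1",B,dict(lip=(103,130,190),lipL=(38,150,190),barL=(75,230,182),barR=(128,230,182),post=(192,100,190))),("w2","w2",C,dict(lip=(308,150,190),lipL=(257,150,190),barL=(290,230,182),barR=(335,230,182),plateR=(392,160,190))),("w3","w3",D,dict(lip=(255,290,190),lipL=(153,290,190),barL=(247,450,182),barR=(340,450,182),plateL=(385,290,190),plateR=(422,290,190)))]:
    for k,(u,v,z) in pts.items(): print(nm,k,*own(t,*F(u,v),z))
E
```

```text
w1 lip 1967.99 [-31.3408   0.7727 190.    ]
w1 lipL 9786.99 [-34.0553   8.4963 190.    ]
w1 barL 5183.73 [-41.8397   3.5923 182.    ]
w1 barR -1020.59 [-41.594   -2.6089 182.    ]
w1 post -8629.59 [-27.3521  -9.6838 190.    ]
w2 lip 3258.34 [-46.7886   1.4768 190.    ]
w2 lipL 15793.59 [-47.2885  14.0055 190.    ]
w2 barL 7580.76 [-64.9728   5.1118 182.    ]
w2 barR -3381.17 [-64.5364  -5.8445 182.    ]
w2 plateR -17465.65 [-48.4972 -19.333  190.    ]
w3 lip 6469.64 [-45.7888   4.7293 190.    ]
w3 lipL 18988.76 [-46.1011  17.2491 190.    ]
w3 barL 7617.27 [-63.806    5.1927 182.    ]
w3 barR -3689.58 [-63.518   -6.1145 182.    ]
w3 plateL -9473.78 [-45.3929 -11.215  190.    ]
w3 plateR -14008.36 [-45.2807 -15.7499 190.    ]
```

Heights were in mm; I'll redo it in m.

```bash
python3 - <<'E'
from h import *
n=np.array([-.038,.999])
def own(tag,u,v,z):
    s,f=load(tag);P=atz([(u,v)],z/1000,f,s)[0];return round(1000*float((P[:2]-[.497,.0138])@n),2), P.round(4)
D=lambda u,v:(u/5+200-.4,v/5+100-.4); C=lambda u,v:(u/2.5+130-.3,v/2.5+100-.3); B=lambda u,v:(u/5+235-.4,v/5+110-.4)
for nm,t,F,pts in [("w1","w1",B,dict(lip=(103,130,190),lipL=(38,150,190),barL=(75,230,182),barR=(128,230,182),post=(192,100,190))),("w2","w2",C,dict(lip=(308,150,190),lipL=(257,150,190),barL=(290,230,182),barR=(335,230,182),plateR=(392,160,190))),("w3","w3",D,dict(lip=(255,290,190),lipL=(153,290,190),barL=(247,450,182),barR=(340,450,182),plateL=(385,290,190),plateR=(422,290,190)))]:
    for k,(u,v,z) in pts.items(): print(nm,k,*own(t,*F(u,v),z))
E
```

```text
w1 lip 0.37 [0.451  0.0124 0.19  ]
w1 lipL -10.5 [0.4548 0.0017 0.19  ]
w1 barL -4.65 [0.4701 0.0081 0.182 ]
w1 barR 4.63 [0.4697 0.0174 0.182 ]
w1 post 15.1 [0.4455 0.027  0.19  ]
w2 lip -1.13 [0.4524 0.011  0.19  ]
w2 lipL -11.06 [0.4528 0.001  0.19  ]
w2 barL -5.15 [0.4719 0.0077 0.182 ]
w2 barR 4.4 [0.4716 0.0172 0.182 ]
w2 plateR 15.29 [0.4537 0.0275 0.19  ]
w3 lip -1.23 [0.4522 0.0109 0.19  ]
w3 lipL -11.22 [0.4524 0.0009 0.19  ]
w3 barL -2.74 [0.4717 0.0101 0.182 ]
w3 barR 7.17 [0.4714 0.02   0.182 ]
w3 plateL 11.5 [0.4519 0.0236 0.19  ]
w3 plateR 15.11 [0.4518 0.0272 0.19  ]
```

arm_command(targets=[[[0,0.001,0,0,0,0.004],[0,0.0018,0,0,0,0.008],[0,0.0025,0,0,0,0.012],[0,0.0025,0,0,0,0.012]]])

```text
time_s: 4.2
tool_pos: [0.4982, 0.017, 0.2179]
ee_rot: [-0.005, 1.0, -0.004, 0.001]
contact_force: [-0.6, -6.9, 0.2]
width: 0.0115
```

```bash
python3 - <<'E'
from h import *
s,f=grab("wrist","w4"); print(s["tool_pos"],s["contact_force"],s["moment"],s["width"]); crop("w4",200,100,320,240,5,"w4a")
E
```

```text
[0.4982104  0.0170194  0.21791399] [-0.63732214 -6.87045722  0.17768536] [-0.62264916  0.15985739  0.36718818] 0.011493961221615702
```

View pics/w4a.png

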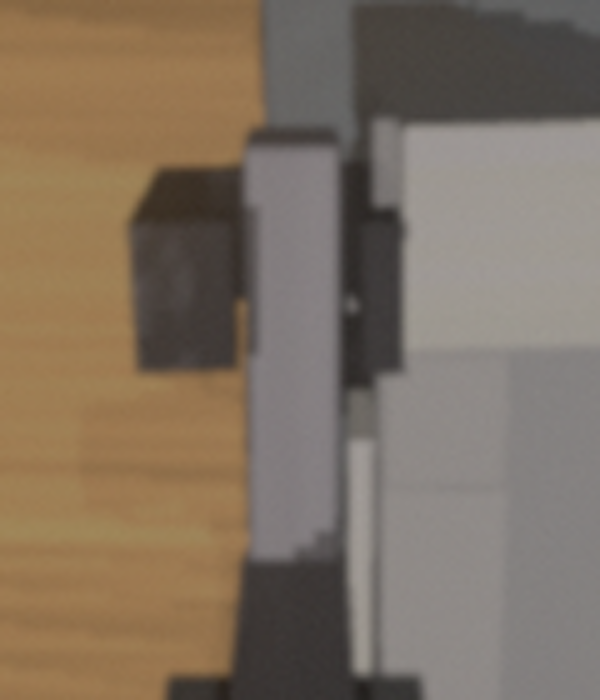

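arm_command(targets=[[[0,0.0012,0,0,0,0.003],[0,0.0018,0,0,0,0.004],[0,0.0018,-0.0005,0,0,0.004],[-0.0011,0.0018,-0.0018,0,0.025,0.004],[-0.0022,0.0018,-0.0036,0,0.05,0.004],[-0.0047,0.0018,-0.0071,0,0.1,0.004],[-0.0047,0.0018,-0.0071,0,0.1,0.004]]])

```text
time_s: 4.95
tool_pos: [0.5031, 0.0174, 0.2252]
ee_rot: [-0.003, 0.999, -0.006, -0.05]
contact_force: [-2.3, -7.8, 2.9]
width: 0.0113
```

```bash
python3 - <<'E'
from h import *
s,f=grab("wrist","w5"); print(s["tool_pos"],s["ee_rot"],s["contact_force"],s["moment"],s["width"]); crop("w5",180,60,330,260,4,"w5a")
E
```

```text
[0.50305563 0.01735223 0.22519922] [-0.00327616  0.99871426 -0.00574346 -0.05026042] [-2.32258844 -7.76830178  2.93972797] [-0.73991604  0.25139309  0.47012694] 0.011331936467281388
```

View pics/w5a.png

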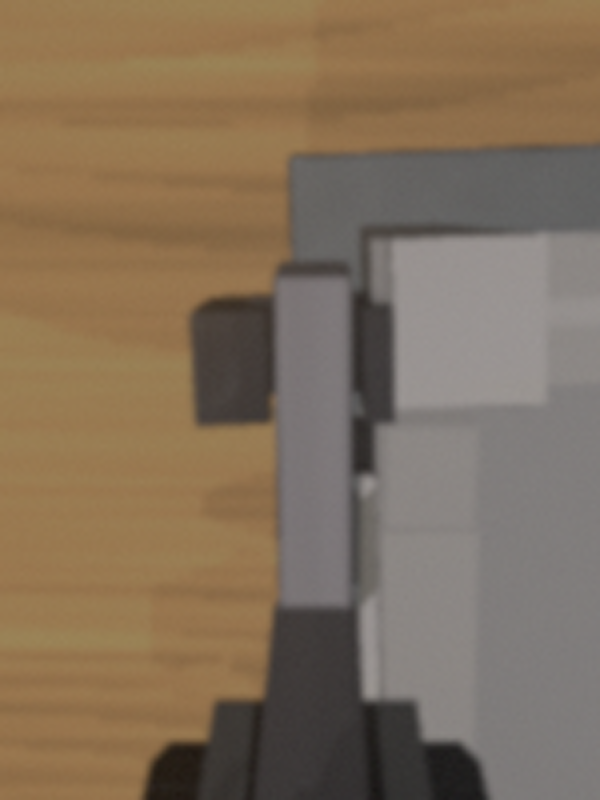

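arm_command(targets=[[[-0.0022,0.001,-0.0036,0,0.05,0.001],[-0.0047,0.0012,-0.0071,0,0.1,0.001],[-0.0073,0.0012,-0.0105,0,0.15,0.001],[-0.01,0.0012,-0.0138,0,0.2,0.001],[-0.01,0.0012,-0.0138,0,0.2,0.001],[-0.01,0.0012,-0.0138,0,0.2,0.001]]])

```text
time_s: 5.6
tool_pos: [0.5145, 0.0172, 0.2379]
ee_rot: [-0.003, 0.989, -0.007, -0.15]
contact_force: [-0.9, -8.5, 0.9]
width: 0.0119
```

```bash
python3 - <<'E'
from h import *
s,f=grab("wrist","w6"); print(s["tool_pos"],s["ee_rot"],s["contact_force"],s["moment"],s["width"],s["joint_positions"])
grab("scene","s6"); crop("s6",240,100,370,220,6,"s6a")
E
```

```text
[0.51447551 0.01719959 0.23792246] [-0.00262606  0.9886789  -0.00748033 -0.14983715] [-0.91759806 -8.53902463  0.88443539] [-0.64908373 -0.07955984  0.7851603 ] 0.011884039949958592 [-0.07251428  0.29296358 -0.06672621  1.51007739 -0.03700874 -0.07225206]
```

View pics/w6.png

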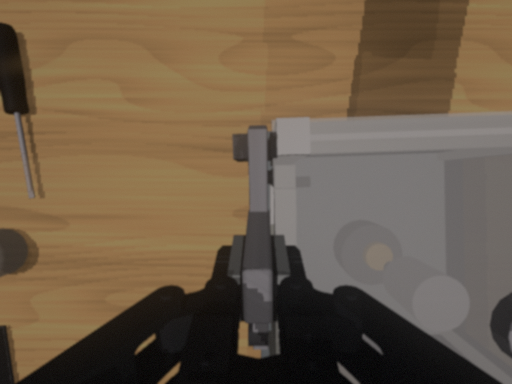

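View pics/s6a.png

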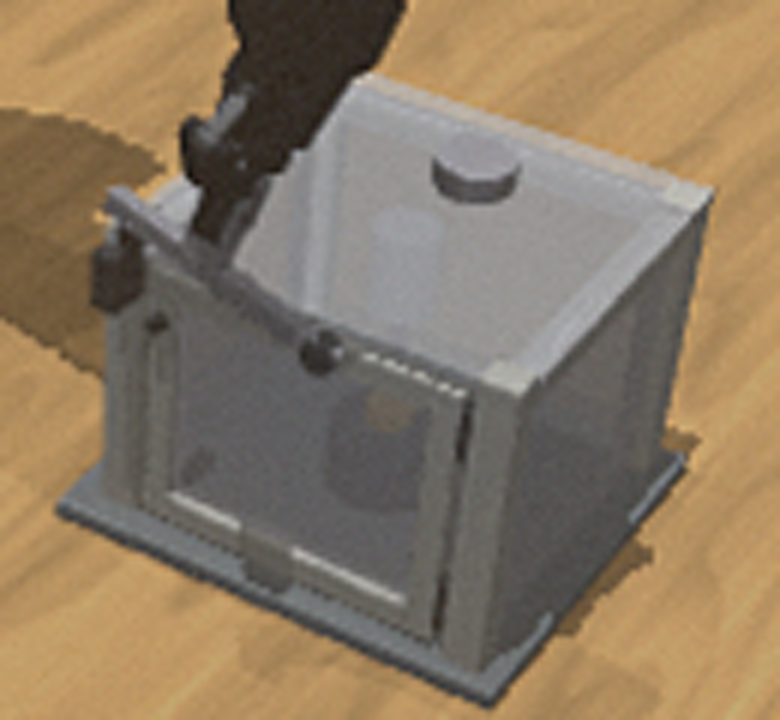

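```bash
cat >> h.py <<'E'
H=np.array([.6463,.0365,0])
def swing(phis,s=None):
    s=s or robot.read_state(); R0=R.from_quat(s["ee_rot"]); p=s["tool_pos"]
    for ph in phis:
        q=R.from_rotvec([0,0,ph]); print(ph,rel(H+q.apply(p-H),q*R0,s).round(4).tolist())
E
python3 -c "
from h import *
swing([.03,.08,.14,.2,.26,.32,.38])"
```

```text
0.03 [-0.0006, -0.004, -0.0001, 0.0089, -0.0004, -0.0287]
0.08 [-0.0018, -0.0105, -0.0004, 0.0236, -0.0011, -0.0764]
0.14 [-0.0038, -0.0182, -0.0009, 0.0414, -0.002, -0.1337]
0.2 [-0.0061, -0.0259, -0.0015, 0.0591, -0.0028, -0.191]
0.26 [-0.0089, -0.0333, -0.0023, 0.0769, -0.0036, -0.2484]
0.32 [-0.0121, -0.0406, -0.0031, 0.0946, -0.0045, -0.3057]
0.38 [-0.0157, -0.0477, -0.0042, 0.1123, -0.0053, -0.363]
```

arm_command(targets=[[[-0.0006,-0.004,0,0.009,0,-0.029],[-0.0018,-0.0105,-0.0004,0.024,-0.001,-0.076],[-0.0038,-0.018,-0.001,0.041,-0.002,-0.134],[-0.006,-0.026,-0.0015,0.059,-0.003,-0.191],[-0.009,-0.033,-0.0023,0.077,-0.004,-0.248],[-0.012,-0.0406,-0.003,0.095,-0.0045,-0.306],[-0.0157,-0.0477,-0.004,0.112,-0.005,-0.363],[-0.0157,-0.0477,-0.004,0.112,-0.005,-0.363]]])

```text
time_s: 6.5
tool_pos: [0.5306, -0.0299, 0.2378]
ee_rot: [-0.189, 0.97, -0.034, -0.146]
contact_force: [-1.3, -0.2, 2.2]
width: 0.0114
```

```bash
python3 - <<'E'
from h import *
s,f=grab("wrist","w7"); print(s["tool_pos"],R.from_quat(s["ee_rot"]).as_matrix().round(3),s["contact_force"],s["moment"],s["width"],s["joint_positions"])
grab("scene","s7"); crop("s7",220,100,370,240,5,"s7a")
swing([.08,.16,.24,.32])
E
```

```text
[ 0.53059036 -0.02988787  0.23783855] [[-0.886 -0.377 -0.27 ]
 [-0.358  0.926 -0.121]
 [ 0.296 -0.011 -0.955]] [-1.31005483 -0.15567107  2.23585568] [0.79435168 0.28118985 0.05055124] 0.011401481680643324 [-0.10176854  0.30108612 -0.05362549  1.47825714 -0.14870686 -0.46756605]
0.08 [-0.0018, -0.0105, -0.0004, 0.0237, -0.0009, -0.0764]
0.16 [-0.0044, -0.0208, -0.0011, 0.0473, -0.0019, -0.1528]
0.24 [-0.0078, -0.0309, -0.002, 0.071, -0.0028, -0.2292]
0.32 [-0.0119, -0.0407, -0.0032, 0.0947, -0.0037, -0.3056]
```

View pics/s7a.png

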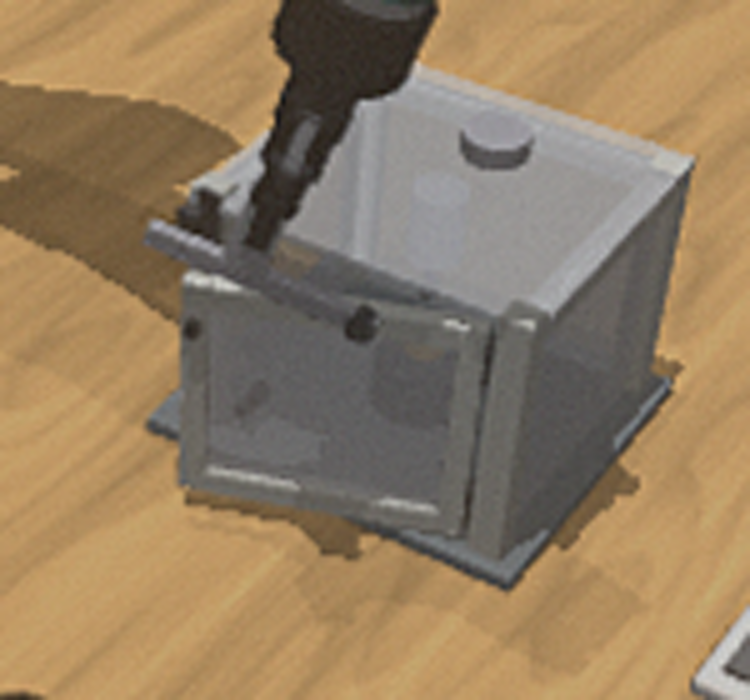

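arm_command(targets=[[[0.002,0,0.0037,0,-0.05,0],[0.0039,0,0.0076,0,-0.1,0],[0.0055,0,0.0115,0,-0.15,0],[0.007,0,0.0155,0,-0.2,0],[0.0083,0,0.0195,0,-0.25,0],[0.0092,0,0.0227,0,-0.287,0],[0.0092,0,0.0227,0,-0.287,0],[0.0092,0,0.0227,0,-0.287,0]]])

```text
time_s: 7.4
tool_pos: [0.516, -0.0352, 0.2191]
ee_rot: [-0.191, 0.981, -0.006, -0.006]
contact_force: [-0.4, 0.5, 2.4]
width: 0.0117
```

```bash
python3 - <<'E'
from h import *
s=robot.read_state(); print(s["tool_pos"],s["contact_force"],s["moment"],s["width"],s["joint_positions"])
swing(np.arange(1,13)*.08)
E
```

```text
[ 0.51598508 -0.03522931  0.21906269] [-0.38036597  0.49102745  2.40249191] [0.95514541 0.38678038 0.02697379] 0.011678530330061193 [-0.18474911  0.11016532 -0.29769711  1.16878766 -0.01595725 -0.57001978]
0.08 [-0.0019, -0.0117, 0.0001, 0.0011, -0.0008, -0.08]
0.16 [-0.0047, -0.0233, 0.0002, 0.0022, -0.0016, -0.16]
0.24 [-0.0084, -0.0346, 0.0002, 0.0032, -0.0025, -0.24]
0.32 [-0.013, -0.0456, 0.0003, 0.0043, -0.0033, -0.32]
0.4 [-0.0185, -0.0561, 0.0003, 0.0054, -0.0041, -0.3999]
0.48 [-0.0248, -0.0662, 0.0003, 0.0065, -0.0049, -0.4799]
0.56 [-0.0319, -0.0758, 0.0003, 0.0076, -0.0058, -0.5599]
0.64 [-0.0397, -0.0848, 0.0003, 0.0087, -0.0066, -0.6399]
0.72 [-0.0482, -0.0931, 0.0003, 0.0097, -0.0074, -0.7199]
0.8 [-0.0574, -0.1007, 0.0003, 0.0108, -0.0082, -0.7999]
0.88 [-0.0671, -0.1075, 0.0002, 0.0119, -0.009, -0.8799]
0.96 [-0.0773, -0.1136, 0.0001, 0.013, -0.0099, -0.9599]
```

arm_command(targets=[[[-0.0019,-0.0117,0,0.001,-0.001,-0.08],[-0.0047,-0.0233,0,0.002,-0.002,-0.16],[-0.0084,-0.0346,0,0.003,-0.0025,-0.24],[-0.013,-0.0456,0,0.004,-0.003,-0.32],[-0.0185,-0.0561,0,0.005,-0.004,-0.4],[-0.0248,-0.0662,0,0.0065,-0.005,-0.48],[-0.032,-0.0758,0,0.0076,-0.006,-0.56],[-0.0397,-0.0848,0,0.009,-0.0066,-0.64],[-0.0482,-0.0931,0,0.01,-0.0074,-0.72],[-0.0574,-0.1007,0,0.011,-0.008,-0.8],[-0.067,-0.1075,0,0.012,-0.009,-0.88],[-0.067,-0.1075,0,0.012,-0.009,-0.88]]])

```text
time_s: 8.6
tool_pos: [0.6193, -0.11, 0.219]
ee_rot: [-0.592, 0.806, -0.008, -0.004]
contact_force: [-2.9, -0.8, 3.5]
width: 0.0117
```

```bash
python3 - <<'E'
from h import *
s=robot.read_state(); print(s["tool_pos"],s["ee_rot"],s["contact_force"],s["moment"],s["width"],s["joint_positions"])
d=(s["tool_pos"]-H)[:2]; print("gate approx",np.arctan2(d[1],d[0])%(2*np.pi)-np.radians(182.2)-np.arctan2(17,150),np.linalg.norm(d))
swing([.08,.16,.24,.28])
E
```

```text
[ 0.61930129 -0.11000309  0.21901344] [-0.59165752  0.80614086 -0.00807361 -0.00361958] [-2.90440838 -0.80542494  3.46673178] [0.42846705 0.94445341 0.24789364] 0.011743094495688904 [-0.27170233  0.29585433 -0.06752228  1.19919432 -0.01566827 -1.53805081]
gate approx 1.2373043968639712 0.14897008083072993
0.08 [-0.0019, -0.0118, 0.0001, 0.0012, -0.0007, -0.08]
0.16 [-0.0048, -0.0233, 0.0001, 0.0025, -0.0014, -0.16]
0.24 [-0.0086, -0.0346, 0.0002, 0.0037, -0.0021, -0.24]
0.28 [-0.0108, -0.0402, 0.0002, 0.0043, -0.0024, -0.28]
```

arm_command(targets=[[[-0.0019,-0.0118,0,0.001,-0.001,-0.08],[-0.0048,-0.0233,0,0.0025,-0.001,-0.16],[-0.0086,-0.0346,0,0.004,-0.002,-0.24],[-0.0108,-0.0402,0,0.004,-0.002,-0.28],[-0.0108,-0.0402,0,0.004,-0.002,-0.28],[-0.0108,-0.0402,0,0.004,-0.002,-0.28]]])

```text
time_s: 9.2
tool_pos: [0.6604, -0.1118, 0.2192]
ee_rot: [-0.698, 0.716, -0.008, -0.004]
contact_force: [-2.4, 0.2, 3.0]
width: 0.0118
```

arm_command(targets=[[[0,0,0,0,0,0],[0,0,0,0,0,0],[0,0,0,0,0,0],[0,0,0,0,0,0]]], hand=45)

```text
time_s: 9.6
tool_pos: [0.6604, -0.1118, 0.2191]
ee_rot: [-0.698, 0.716, -0.009, -0.004]
contact_force: [-0.3, -0.3, -0.3]
width: 0.0386
```

```bash
python3 - <<'E'
from h import *
s,f=grab("wrist","w8"); print(s["tool_pos"],s["ee_rot"],s["contact_force"],s["moment"],s["width"])
E
```

```text
[ 0.6603624  -0.11184249  0.21910332] [-0.69765032  0.71637934 -0.00850315 -0.0035167 ] [-0.2655495  -0.28683526 -0.25327362] [ 0.02843186  0.02195558 -0.00469929] 0.038605907188950635
```

View pics/w8.png

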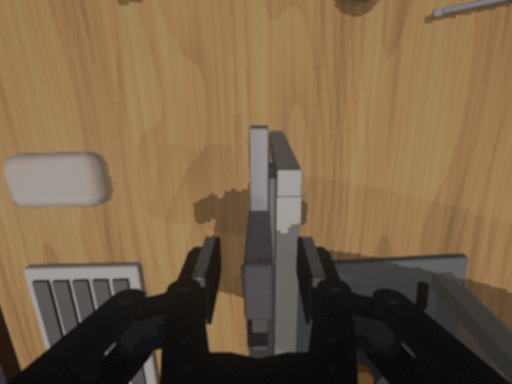

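Released with the lug clear between the pads, the bar level and the gate free. Lifting straight up.

arm_command(targets=[[[0,0,-0.015,0,0,0],[0,0,-0.04,0,0,0],[0,0,-0.08,0,0,0],[0,0,-0.12,0,0,0],[0,0,-0.15,0,0,0],[0,0,-0.15,0,0,0],[0,0,-0.15,0,0,0],[0,0,-0.15,0,0,0]]])

```text
time_s: 10.45
tool_pos: [0.6588, -0.1091, 0.3681]
ee_rot: [-0.698, 0.716, -0.008, -0.004]
contact_force: [-0.2, 0.7, -0.4]
width: 0.0384
```

```bash
python3 - <<'E'
from h import *
s,f=grab("wrist","w9"); print(s["time_s"],s["tool_pos"],s["contact_force"],s["joint_velocities"].round(3))
grab("scene","s9"); crop("s9",200,80,400,230,4,"s9a"); grab("top","t9")
E
```

```text
10.45 [ 0.65883466 -0.10914754  0.36805394] [-0.20361854  0.70504848 -0.44750579] [ 0.001  0.01  -0.02  -0.    -0.    -0.001]
```

View pics/s9a.png

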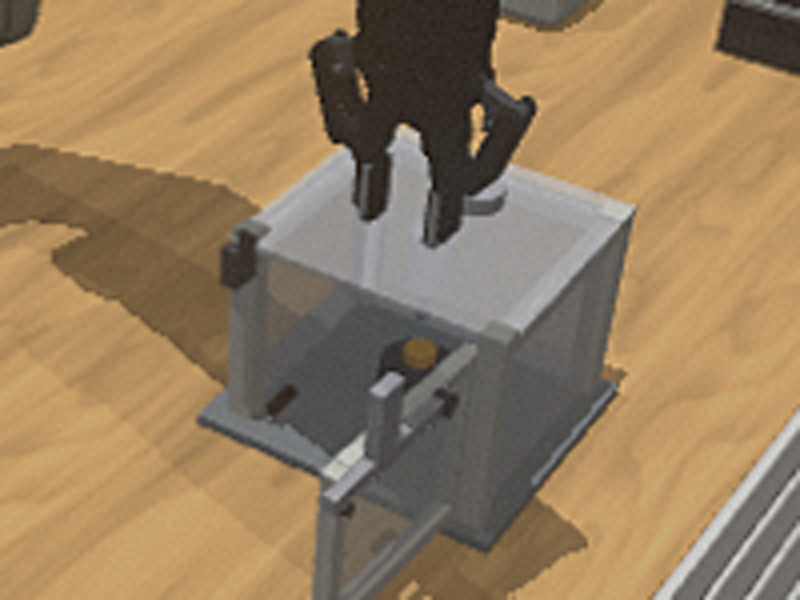

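View pics/w9.png

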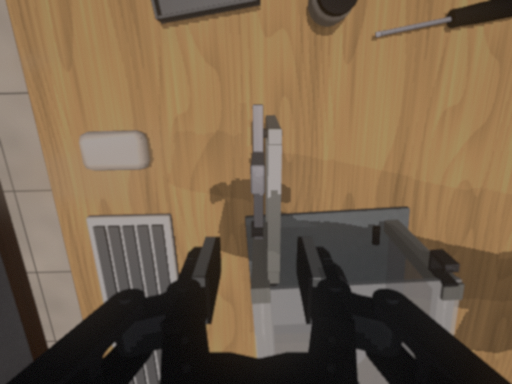

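View pics/t9.png

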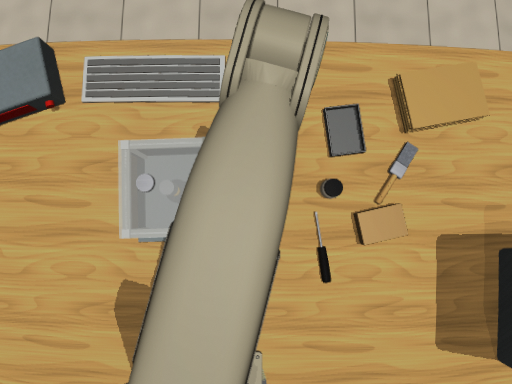

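```bash
python3 - <<'E'
from plant import robot
print(robot.sign_off())
E
```

```text
the job is handed in; nothing more can be done
None
```

The gate is open and the job is handed in, at about 10.6 s on the robot's clock against the 53 s limit.

**What I did:**
- I pinched the lug from above and eased the gate in about 4 mm.
- In the wrist camera I saw the bar come clear of the hooked lip without meeting the back plate.
- I lifted the bar about 0.3 rad along its own arc and swung the gate out about 0.35 rad.
- I then lowered the bar, swung the gate on to about 1.5 rad, let go and raised the gripper straight up.

**What the last checks showed:**
- **Gate:** it stands about square to the front, roughly 1.5 rad. That is worked out from the tool heading and the last wrist picture.
- **Bar:** it looks level on the gate.
- **Robot:** the tool is about 150 mm above the lug, with contact force under 1 N.
- **Forces:** the most I read at the tool at the end of any move was about 9 N, mainly the spring. I could not measure the load on the catch directly.
- **Other things:** the carton, jar, driver, tray and brush look where they were, and so do the two discs.

**Not checked:** I did not time the gate for stillness. It looked the same in the pictures before and after I drew the gripper away.

No check failed. A first rough yaw from the base edge gave 90.7° against 92.2° from the full fit. The close-up wrist view agreed with 92.2°, so I used that.

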